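# Pack the bracket and snap the case shut

### The job

Pack the aluminium angle bracket into the empty bay of the open black hardware case, then swing the case's lid shut and press its free edge down past the spring catch until it clicks and the lid stays fully shut. Leave the other things on the bench where they are.

Things in the scene. Friction and masses are not known exactly. Their poses are not given: they have to be found in the camera images.
- case: Open black plastic hardware case, fixed to the bench, 170 (x) x 120 (y) x 55 mm high without lid, walls and floor 3 mm. Origin: centre of its underside. The lid's hinge runs along the top of its +y side, the spring catch stands outside the middle of its -y side. A cross wall 49 mm high at x = +29.5 mm divides it: the +x bay is filled by a carton of screws, the -x bay is empty.
- case_bay (a point): Centre of the floor of the empty bay, 3 mm above the underside of the case; axes as the case's. The bay is 110 mm along x, 114 mm along y and 52 mm deep to the rim.
- lid_hinge (a point): Middle of the lid's hinge line (along x), at the rim of the case's +y wall: 60 mm to +y of the case's centre, 55 mm above its underside; axes as the case's. The grey lid is a panel 170 mm along the hinge, 121 mm wide and 6 mm thick, with a tab to 134 mm in the middle; shut, its underside is level with this line.
- lid (a joint): Lid angle, rad: 0 fully shut, growing as the free edge swings up and over to +y; starts leaning back at 1.75 to 2.0, stop at 2.2. The hinge is stiff: the lid stays where left, 1 to 2 N at the free edge move it. Lowered, it rests on the catch at about 0.095; about 12 N down on the orange pad (more nearer the hinge) snaps it past the catch to 0, where it is held.
- lid_press (a point): Middle of the top of the orange press pad (50 mm along x, 20 mm across) on the lid's outer face, 108 mm from the hinge line and 9 mm above the lid's underside; moves with the lid, z out of the outer face. Shut, it lies 64 mm above the bench, 48 mm to -y of the case's centre.
- catch (a joint): Steel spring catch: how far it is pushed outwards (case's -y), m; 0 at rest, at most 0.009. Its round nose, 44 mm wide, 8 mm thick, centre 75 mm to -y of the case's centre and 64 mm above the bench, springs back over the lid's orange tab once the lid is down. Guide blocks beside it reach 45 mm up.
- bracket_grip (a point): Middle of the upright leg of the loose aluminium angle bracket (about 45 g). It stands on its flat leg, 60 (x) x 32 (y) x 5 mm; the upright leg, 5 mm thick, 32 mm wide (y), 42 mm tall overall, rises at its -x end. This point lies 25 mm above the underside, 27.5 mm to -x of the middle of the flat leg. Grip the upright leg from above by its 32 mm width, closing along y.
- drill: Green and black cordless drill standing on its battery, about 205 mm long, 75 mm wide, 206 mm tall; origin at the centre of its underside. Bystander.
- jar: Blue glass jar with a steel cap, 70 mm across, 100 mm tall; origin at the centre of its underside. Bystander.
- wrench: Chrome adjustable wrench lying flat, 215 mm long along its x (jaws to +x), 48 mm wide, 13 mm thick; origin near the middle of its underside. Bystander.
- battery: Spare drill battery, black with green top, 105 x 72 x 62 mm; origin at the centre of its underside. Bystander.
- tape: Yellow tape measure, 70 x 38 x 65 mm; origin at the centre of its underside. Bystander.
- driver: Red-handled screwdriver lying along its x, 190 mm long, handle to -x; origin on its underside. Bystander.
Mind the look-alikes: they are no part of the job. Leave any brown or yellow look-alike of the case alone.

How it is judged:
On the way, in this order (a step that is already met when the one before it is completed fails the run):
1. the bracket is inside the empty bay while the lid is still open (x of bracket_grip in the frame of case between -0.083 and 0.029 m and y of bracket_grip in the frame of case between -0.058 and 0.058 m and z of bracket_grip in the frame of case between 0 and 0.055 m and value of joint lid above 1 rad), for 0.2 s.
2. the lid has been pressed down past its catch (value of joint lid below 0.03 rad), for 0.2 s.
At the end, for the whole second after the job is handed in: The bracket lies inside the case's empty bay (the middle of its upright leg within the bay's walls and below the rim), the lid is shut within 0.03 rad (its free edge within 4 mm of fully down), and the catch has sprung back over it to within 2 mm of its rest position (x of bracket_grip in the frame of case between -0.083 and 0.029 m and y of bracket_grip in the frame of case between -0.058 and 0.058 m and z of bracket_grip in the frame of case between 0 and 0.055 m and value of joint lid below 0.03 rad and value of joint catch below 0.002 m); the robot touches nothing.
It fails at once if another thing on the bench (drill, jar, wrench, battery, tape measure, screwdriver) is moved more than 30 mm (distance of any of drill, jar, wrench, battery, tape, driver from where it was at the start of the episode above 0.03 m).
It also fails if it takes over 56 s, if anything falls off the work surface, if the arm or the gripper's body presses on something with over 40 N, if the wrist force passes 120 N, or if a joint passes its speed limit or range.

### The arm

A 6-joint arm with a two-finger parallel gripper is mounted at the origin on the work surface. World frame = base frame: x ahead of the robot, y to its left, z up, the work surface at z = 0. Lengths are in m, angles in rad, forces in N, time in s.
With the tool pointing down it reaches from about 0.325 to 0.85 m from the base axis. Payload 15.5 kg.
Tool frame: the origin (TCP) lies midway between the tips of the shut fingers; the grasp point (between the pads) lies tcp_to_grasp behind it (tcp_to_grasp is the distance from the TCP to the grasp point, in m); x points along the fingers, z is the direction in which the jaws open and shut, and the axes are right-handed (so a half turn about x gives the same grasp; the last joint's range is limited). The gripper opens to 91 mm and grips with 3 to 60 N. Pads are 32 mm wide; open, the fingers measure 118 mm over their backs; the gripper's body (76 mm by 178 mm) begins 60 mm behind the grasp point.
Start: joints at [1.169, 0.494, 1.345, -0, 1.302, -0.096], TCP at [0.189, 0.596, 0.214] pointing down, gripper open.
Joint ranges: [-2.91, 2.91], [-0.82, 2.16], [0.22, 2.67], [-1.22, 4.37], [0.12, 2.79], [-3.08, 3.08]. Speed limits (rad/s): [1.89, 1.89, 2.57, 3.01, 3.01, 3.01].

### API

Orientations are given as [roll, pitch, yaw] about the fixed x, y, z axes, in that order (R = Rz(yaw) Ry(pitch) Rx(roll)).
In Python, from workcell import observe, snapshot, sign_off, tcp_to_grasp gives the robot as it stands.
- The arm moves only by the tool drive_tool, never from a script. Its argument "motion" is a list of rows, each an object of numbers: "x", "y", "z": the shift along the tool's x, y, z in m; "yaw": the turn about the tool's x in rad; "fingers": the opening, from 0 (shut) to 1 (fully open). A call has 1 to 8 rows; each row is the pose to reach, as a shift and turn from the pose commanded when the call began, along the tool's axes at that moment; what a row does not reach only later rows make up. A row lasts 1/8 s, in which the tool goes at most 62.5 mm and 10.7 degrees, less where a joint would pass 70% of its speed; a pose out of reach is approached as far as the arm can. A call with a gripper value outside its range is refused whole. The fingers move at their own pace and stop on an object; "grip_force" is the grip in N (left out, the last holds). Time passes only in rows, so rows that repeat a pose let the fingers close. It gives the time, the measured TCP pose, the force and the opening at its end, in the units of the state.
- observe(): the state, without advancing time (a new reading comes with each control period).
- snapshot(name): name is "side" or "top"; returns a dict with "color" (480x640x3 uint8, red, green, blue), "vertical_fov" (degrees; the focal length in pixels is half the picture's height over the tangent of half this angle, whatever the lens; pixels are square), "cx", "cy" (the principal point, pixels), "k1" (the pictures are not rectified: a ray, as slopes to the right and down, at radius r is drawn at 1 + k1 r^2 times it, then the intrinsics apply), "cam_to_world" (4x4, takes a point from camera to world coordinates). Camera axes: x right, y down, z forward; pixel columns grow to the right and rows downward; lengths in m; the calibration is good to about 2 mm. A picture is of the moment at which its call begins. There is no depth.
- sign_off(): hands the job in, once; it reports no verdict.
The state is a dict: "time": time; "joint_positions": joint angles; "joint_velocities": joint speeds; "effort": joint torques, N m; "eef_pos": TCP position; "ee_rot": TCP orientation; "contact_force": force on the tool from outside, world axes, zero at the start; "ft_torque": the same for the moment, N m; "opening": finger opening in m.
Only numpy, scipy, OpenCV 4.12 (cv2) and the standard library are available. Lean on these libraries where they do the work, as an engineer would, in place of code of your own. Each camera call takes 0.05 s, during which the arm holds its last target. There are 200 camera calls.

## Working session

There is one attempt and no reset: what is moved stays moved. The work goes in short steps, Python scripts to look and compute and a tool call to move; the robot and the scene stay as the last step left them, time stands still between calls to the robot, and variables do not carry over. Pictures are saved under pics/ and viewed, about 8 in all and at most 12, crops included, and the job is handed in when it is done.

Besides the shell and the picture viewer there is one more tool, called after "Call:" as a command line: name --argument value ..., lists and objects as JSON in quotes. drive_tool: Moves the arm, as the interface text tells. Its arguments: {"type":"object","properties":{"motion":{"type":"array"},"grip_force":{"type":"number"}},"required":["motion"]}

```bash
ls; mkdir -p pics
cat > h.py <<'E'
import numpy as np, cv2, json, pickle
from workcell import observe, snapshot, tcp_to_grasp
def K(s):
    f=240/np.tan(np.radians(s["vertical_fov"])/2)
    return f
def ray(s,u,v):
    f=K(s); d=np.array([(u-s["cx"])/f,(v-s["cy"])/f]); rd=np.hypot(*d); r=rd
    for _ in range(50): r=rd/(1+s["k1"]*r*r)
    d=d*(r/rd if rd>0 else 1)
    T=np.array(s["cam_to_world"]); return T[:3,3],T[:3,:3]@np.array([d[0],d[1],1])
def pt(s,u,v,z):
    o,d=ray(s,u,v); return o+d*(z-o[2])/d[2]
def proj(s,p):
    T=np.array(s["cam_to_world"]); q=T[:3,:3].T@(np.array(p)-T[:3,3]); d=q[:2]/q[2]
    d=d*(1+s["k1"]*(d@d)); return d*K(s)+[s["cx"],s["cy"]]
def take(n,f):
    s=snapshot(n); cv2.imwrite(f"pics/{f}.png",s["color"][:,:,::-1]); pickle.dump(s,open(f"{f}.pkl","wb")); return s
def load(f): return pickle.load(open(f"{f}.pkl","rb"))
def crop(f,x0,y0,x1,y1,k,o):
    s=load(f); cv2.imwrite(f"pics/{o}.png",cv2.resize(s["color"][y0:y1,x0:x1,::-1],None,fx=k,fy=k,interpolation=cv2.INTER_CUBIC))
E
python3 - <<'E'
from h import *
for n in("top","side"):
    s=take(n,n+"0"); print(n,K(s),s["cx"],s["cy"],s["k1"],np.round(s["cam_to_world"],3).tolist())
print(observe(),tcp_to_grasp)
E
```

```text
pics
top 568.0547398993306 324.86478557395674 243.30817089288288 -0.0251490008022517 [[-0.005, -0.985, 0.174, 0.318], [-1.0, 0.001, -0.024, -0.071], [0.023, -0.174, -0.984, 1.28], [0.0, 0.0, 0.0, 1.0]]
side 492.68152893377174 324.77718681220216 245.1904042944799 -0.11523879920807786 [[0.962, -0.198, 0.19, 0.258], [-0.274, -0.654, 0.705, -1.098], [-0.015, -0.73, -0.683, 1.045], [0.0, 0.0, 0.0, 1.0]]
{'time': 0.1, 'joint_positions': array([ 1.16850187e+00,  4.94137958e-01,  1.34608482e+00,  2.79106803e-05,
        1.30254387e+00, -9.54998266e-02]), 'joint_velocities': array([-0.00148155, -0.00032385, -0.00160614,  0.00076894,  0.00021428,
       -0.0004254 ]), 'effort': array([-1.03291916e-04, -8.80242920e+01, -3.82542872e+01,  7.10215210e-02,
        4.79268876e-02, -7.78890467e-06]), 'eef_pos': array([0.18859609, 0.5954809 , 0.21338209]), 'ee_rot': array([ 3.02318024,  1.56962203, -1.99601079]), 'contact_force': array([0.41308261, 0.53996937, 0.49115036]), 'ft_torque': array([ 0.00850635, -0.05140661, -0.0021832 ]), 'opening': 0.09091522700816991} 0.0188
```

View pics/top0.png

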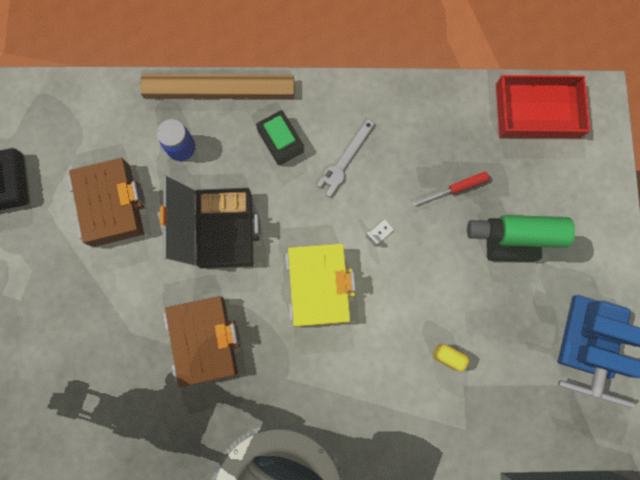

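View pics/side0.png

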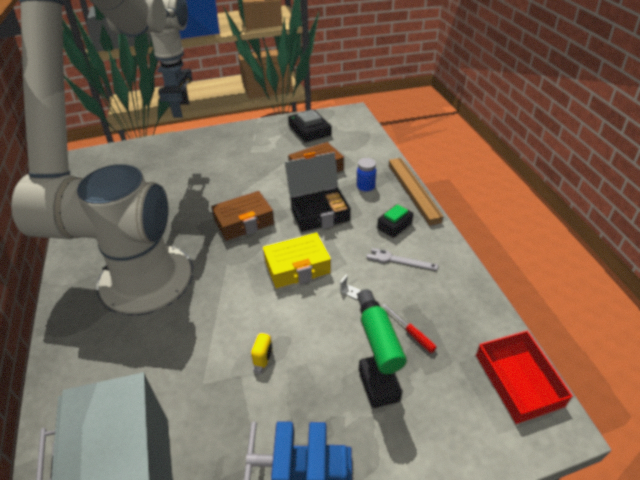

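Candidates: the case is the open black one (top 225,228). Its look-alikes are brown (105,200), brown (203,340), yellow (320,285), and a black box at (8,180). The only bracket is at top (380,232), side (350,290). Next I check both in close crops.

Run:
```python
from h import *
a=load("top0")["color"][:,:,::-1]; b=load("side0")["color"][:,:,::-1]
r=lambda im,x0,y0,w,h,k:cv2.resize(im[y0:y0+h,x0:x0+w],None,fx=k,fy=k,interpolation=cv2.INTER_CUBIC)
top=np.hstack([r(a,360,212,40,40,7.5),r(b,330,265,50,40,7.5)])   # 300 | 375
bot=np.hstack([r(a,155,170,110,105,3),r(b,280,145,80,84,3.75)]) # 330x315|300x315
W=700; pad=lambda i:cv2.copyMakeBorder(i,0,0,0,W-i.shape[1],cv2.BORDER_CONSTANT)
top=pad(top);bot=pad(bot);print(top.shape,bot.shape)
out=np.vstack([top[:280] if 0 else cv2.resize(top,(700,300)),bot[:300]])
cv2.imwrite("pics/c1.png",out)
```

```text
(300, 700, 3) (315, 700, 3)
```

View pics/c1.png

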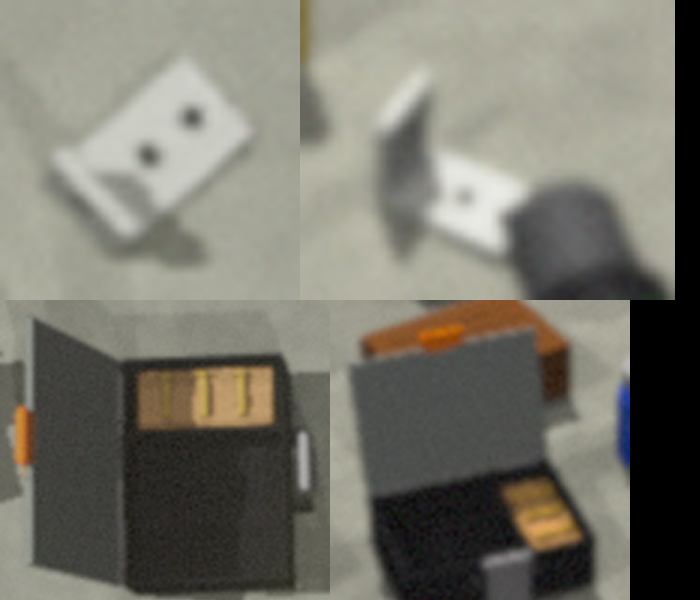

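The crops show the silver bracket with its upright leg at the lower left (top px ≈ 373,238) and its flat leg out to about (389,224). The black case has its carton towards +x, the lid leaning back to +y, and the catch at (256,225).

Run:
```python
from h import *
t=load("top0"); s=load("side0"); c=lambda x,y:(360+x/7.5,212+y/7.5)
e=[pt(t,*c(*p),.042)[:2] for p in((50,163),(70,146),(147,226),(125,240))]
print("upright top corners",np.round(e,4),"mean",np.mean(e,0).round(4))
g=[pt(t,*c(*p),.005)[:2] for p in((185,55),(255,130))]; print("far",np.round(g,4),np.linalg.norm(g[0]-g[1]))
m=np.mean(e,0); d=np.mean(g,0)-m; print("bracket x dir",np.degrees(np.arctan2(d[1],d[0])),np.linalg.norm(d)*1e3,"exp 57.5")
d=g[0]-g[1];print("y dir",np.degrees(np.arctan2(d[1],d[0])))
for p in((78,130),(130,68)): print("side top",pt(s,330+p[0]/7.5,265+p[1]/7.5,.042).round(4))
b=[pt(t,155+x/3,170+(y-300)/3,.055)[:2] for x,y in((125,360),(283,357),(294,585),(125,585))]
print("rim",np.round(b,4),np.mean(b,0).round(4),[np.linalg.norm(b[i]-b[i-1]).round(4) for i in range(4)])
for i,j in((0,3),(1,2)): d=b[i]-b[j]; print("case yaw",np.degrees(np.arctan2(d[1],d[0])))
n=pt(t,155+303/3,170+160/3,.066);print("catch",n.round(4))
# lid top far edge, tries for angles
for x,y,X in((33,318,.085),(33,566,-.085)):
  print([pt(t,155+x/3,170+(y-300)/3,.055+.121*np.sin(a))[:2].round(3).tolist() for a in(1.75,1.9,2.0)])
```

```text
upright top corners [[ 0.5584 -0.1946]
 [ 0.5636 -0.2007]
 [ 0.5394 -0.2231]
 [ 0.5352 -0.2164]] mean [ 0.5491 -0.2087]
far [[ 0.5994 -0.2405]
 [ 0.5759 -0.2614]] 0.031488018899033375
bracket x dir -47.69229416092226 57.150869330467465 exp 57.5
y dir 41.7166811468361
side top [ 0.5372 -0.22    0.042 ]
side top [ 0.5651 -0.1956  0.042 ]
rim [[0.655  0.1827]
 [0.6574 0.0661]
 [0.487  0.0551]
 [0.4872 0.1769]] [0.5716 0.1202] [np.float64(0.1679), np.float64(0.1166), np.float64(0.1707), np.float64(0.1219)]
case yaw 1.9594525444521114
case yaw 3.697693124250218
catch [0.577  0.0489 0.066 ]
[[0.651, 0.221], [0.653, 0.222], [0.654, 0.223]]
[[0.483, 0.213], [0.484, 0.214], [0.485, 0.215]]
```

```bash
cat >> h.py <<'E'
from scipy.spatial.transform import Rotation as Ro
def go(x,y,z,jaw):
    """print shift in tool axes to put TCP at x,y,z, turn so that tool z points at jaw deg (mod 180)"""
    o=observe(); R=Ro.from_euler("xyz",o["ee_rot"]).as_matrix()
    a=np.degrees(np.arctan2(R[1,2],R[0,2])); t=-(jaw-a); t=(t+90)%180-90
    print("t",o["time"],"tcp",o["eef_pos"].round(4),"F",o["contact_force"].round(1),"open",round(o["opening"],4),"toolx",R[:,0].round(3),"jaw now",a.round(2),"j",o["joint_positions"].round(2))
    print("shift",(R.T@(np.array([x,y,z])-o["eef_pos"])).round(4),"yaw",np.radians(t).round(4))
E
python3 -c "
from h import *
go(.55,-.2085,.15,42)"
```

```text
t 0.1 tcp [0.1886 0.5955 0.2134] F [0.4 0.5 0.5] open 0.0909 toolx [-0.    -0.001 -1.   ] jaw now 72.42 j [ 1.17  0.49  1.35  0.    1.3  -0.1 ]
shift [ 0.0641 -0.5873 -0.6572] yaw 0.531
```

Call:
drive_tool --motion '[{"y":-0.035,"z":-0.04,"yaw":0.03},{"y":-0.07,"z":-0.08,"yaw":0.07},{"y":-0.105,"z":-0.12,"yaw":0.1},{"y":-0.14,"z":-0.16,"yaw":0.13},{"y":-0.175,"z":-0.2,"yaw":0.17},{"y":-0.21,"z":-0.24,"yaw":0.2},{"y":-0.245,"z":-0.28,"yaw":0.23},{"y":-0.28,"z":-0.32,"yaw":0.26}]'

```text
validation failed for argument at $.mo...
```

```bash
python3 -c "
from h import *
go(.55,-.2085,.15,42)"
```

```text
t 0.1 tcp [0.1886 0.5955 0.2134] F [0.4 0.5 0.5] open 0.0909 toolx [-0.    -0.001 -1.   ] jaw now 72.42 j [ 1.17  0.49  1.35  0.    1.3  -0.1 ]
shift [ 0.0641 -0.5873 -0.6572] yaw 0.531
```

Call:
drive_tool --motion '[{"x":0.0,"y":-0.035,"z":-0.04,"yaw":0.03,"fingers":1.0},{"x":0.0,"y":-0.07,"z":-0.08,"yaw":0.07,"fingers":1.0},{"x":0.0,"y":-0.105,"z":-0.12,"yaw":0.1,"fingers":1.0},{"x":0.0,"y":-0.14,"z":-0.16,"yaw":0.13,"fingers":1.0},{"x":0.0,"y":-0.175,"z":-0.2,"yaw":0.17,"fingers":1.0},{"x":0.0,"y":-0.21,"z":-0.24,"yaw":0.2,"fingers":1.0},{"x":0.0,"y":-0.245,"z":-0.28,"yaw":0.23,"fingers":1.0},{"x":0.0,"y":-0.28,"z":-0.32,"yaw":0.26,"fingers":1.0}]'

```text
time: 1.1
eef_pos: [0.3594, 0.2046, 0.2139]
ee_rot: [-0.943, 1.571, 0.06]
contact_force: [1.7, -0.9, 0.9]
opening: 0.0912
```

```bash
python3 -c "
from h import *
go(.55,-.2085,.15,42)"
```

```text
t 1.1 tcp [0.3594 0.2046 0.2139] F [ 1.7 -0.9  0.9] open 0.0912 toolx [ 0.  0. -1.] jaw now 57.48 j [ 0.37  0.2   1.83 -0.    1.11 -0.63]
shift [ 0.0639 -0.3828 -0.2459] yaw 0.2702
```

Call:
drive_tool --motion '[{"x":0.0,"y":-0.05,"z":-0.03,"yaw":0.04,"fingers":1.0},{"x":0.0,"y":-0.1,"z":-0.065,"yaw":0.08,"fingers":1.0},{"x":0.01,"y":-0.15,"z":-0.1,"yaw":0.12,"fingers":1.0},{"x":0.02,"y":-0.2,"z":-0.13,"yaw":0.16,"fingers":1.0},{"x":0.03,"y":-0.25,"z":-0.16,"yaw":0.2,"fingers":1.0},{"x":0.04,"y":-0.3,"z":-0.19,"yaw":0.24,"fingers":1.0},{"x":0.05,"y":-0.345,"z":-0.22,"yaw":0.27,"fingers":1.0},{"x":0.06,"y":-0.383,"z":-0.246,"yaw":0.27,"fingers":1.0}]'

```text
time: 2.1
eef_pos: [0.5505, -0.209, 0.1532]
ee_rot: [1.98, 1.57, 2.712]
contact_force: [0.1, 0.4, 1.3]
opening: 0.091
```

```bash
python3 -c "
from h import *
s=take('side','side1'); take('top','top1')
go(.55,-.2085,.07,42)
a=load('side1')['color'][:,:,::-1][205:325,270:430]; b=load('top1')['color'][:,:,::-1][170:290,310:470]
cv2.imwrite('pics/c2.png',np.vstack([cv2.resize(i,(400,300),interpolation=2) for i in (a,b)]))
print(pt(load('top0'),155+303/3,170+160/3,.066))
"
```

```text
t 2.2 tcp [ 0.551  -0.2108  0.1525] F [0.5 0.8 0.1] open 0.0909 toolx [-0.    -0.001 -1.   ] jaw now 41.89 j [-0.47  0.51  1.51 -0.    1.12 -1.2 ]
shift [0.0825 0.0024 0.0008] yaw -0.0019
[0.57702069 0.04893905 0.066     ]
```

View pics/c2.png

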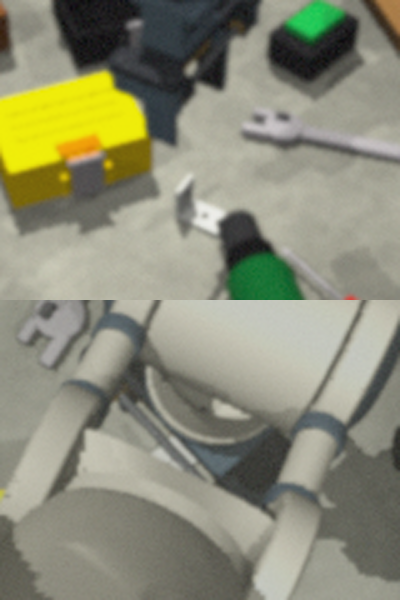

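The side view shows the gripper above the upright leg and nothing in the way. I descend.

Call:
drive_tool --motion '[{"x":0.03,"y":0.002,"z":0.001,"yaw":0.0,"fingers":1.0},{"x":0.06,"y":0.002,"z":0.001,"yaw":0.0,"fingers":1.0},{"x":0.085,"y":0.002,"z":0.001,"yaw":0.0,"fingers":1.0},{"x":0.1,"y":0.002,"z":0.001,"yaw":0.0,"fingers":1.0},{"x":0.115,"y":0.002,"z":0.001,"yaw":0.0,"fingers":1.0},{"x":0.13,"y":0.002,"z":0.001,"yaw":0.0,"fingers":1.0},{"x":0.142,"y":0.002,"z":0.001,"yaw":0.0,"fingers":1.0},{"x":0.142,"y":0.002,"z":0.001,"yaw":0.0,"fingers":1.0}]'

```text
time: 3.2
eef_pos: [0.549, -0.2046, 0.0111]
ee_rot: [1.971, 1.569, 2.705]
contact_force: [-0.5, 0.0, 0.7]
opening: 0.0916
```

Call:
drive_tool --motion '[{"x":0.0,"y":0.0,"z":0.0,"yaw":0.0,"fingers":0.2},{"x":0.0,"y":0.0,"z":0.0,"yaw":0.0,"fingers":0.2},{"x":0.0,"y":0.0,"z":0.0,"yaw":0.0,"fingers":0.2},{"x":0.0,"y":0.0,"z":0.0,"yaw":0.0,"fingers":0.2},{"x":0.0,"y":0.0,"z":0.0,"yaw":0.0,"fingers":0.2},{"x":0.0,"y":0.0,"z":0.0,"yaw":0.0,"fingers":0.2},{"x":0.0,"y":0.0,"z":0.0,"yaw":0.0,"fingers":0.2},{"x":0.0,"y":0.0,"z":0.0,"yaw":0.0,"fingers":0.2}]' --grip_force 15

```text
time: 4.2
eef_pos: [0.5494, -0.2048, 0.0119]
ee_rot: [1.153, 1.571, 1.887]
contact_force: [0.9, -0.0, 1.1]
opening: 0.0319
```

Opening is 31.9 mm, so the leg is gripped. I lift and compute the transfer.

Call:
drive_tool --motion '[{"x":-0.02,"y":0.0,"z":0.0,"yaw":0.0,"fingers":0.2},{"x":-0.06,"y":0.0,"z":0.0,"yaw":0.0,"fingers":0.2},{"x":-0.1,"y":0.0,"z":0.0,"yaw":0.0,"fingers":0.2},{"x":-0.14,"y":0.0,"z":0.0,"yaw":0.0,"fingers":0.2},{"x":-0.16,"y":0.0,"z":0.0,"yaw":0.0,"fingers":0.2}]'

```text
time: 4.82
eef_pos: [0.55, -0.2051, 0.1742]
ee_rot: [-1.188, 1.568, -0.454]
contact_force: [-0.4, 0.4, -0.6]
opening: 0.0322
```

```bash
python3 -c "
from h import *
go(.543,.134,.14,2.8)"
```

```text
t 4.825 tcp [ 0.55   -0.2051  0.1742] F [-0.4  0.4 -0.6] open 0.0322 toolx [ 0.002 -0.001 -1.   ] jaw now 42.06 j [-0.46  0.48  1.49  0.    1.17 -1.19]
shift [0.0338 0.2565 0.2219] yaw 0.6852
```

Call:
drive_tool --motion '[{"x":0.0,"y":0.035,"z":0.03,"yaw":0.09,"fingers":0.2},{"x":0.0,"y":0.07,"z":0.06,"yaw":0.18,"fingers":0.2},{"x":0.0,"y":0.105,"z":0.09,"yaw":0.28,"fingers":0.2},{"x":0.0,"y":0.14,"z":0.12,"yaw":0.38,"fingers":0.2},{"x":0.0,"y":0.175,"z":0.15,"yaw":0.48,"fingers":0.2},{"x":0.0,"y":0.21,"z":0.18,"yaw":0.58,"fingers":0.2},{"x":0.0,"y":0.24,"z":0.205,"yaw":0.685,"fingers":0.2},{"x":0.0,"y":0.256,"z":0.222,"yaw":0.685,"fingers":0.2}]'

```text
time: 5.82
eef_pos: [0.5424, 0.1358, 0.1719]
ee_rot: [2.479, 1.571, 2.527]
contact_force: [0.2, -0.1, 0.7]
opening: 0.0318
```

```bash
python3 -c "
from h import *
take('side','side2');take('top','top2')
go(.543,.134,.014,2.8)
a=load('side2')['color'][:,:,::-1][110:260,240:440]; b=load('top2')['color'][:,:,::-1][150:300,140:340]
cv2.imwrite('pics/c3.png',np.vstack([cv2.resize(i,(400,300),interpolation=2) for i in (a,b)]))
"
```

```text
t 5.925 tcp [0.5427 0.136  0.1718] F [-0.  -0.6  0.1] open 0.0315 toolx [-0.  0. -1.] jaw now 2.94 j [0.14 0.45 1.56 0.   1.13 0.09]
shift [ 0.1578 -0.0021  0.0002] yaw 0.0024
```

View pics/c3.png

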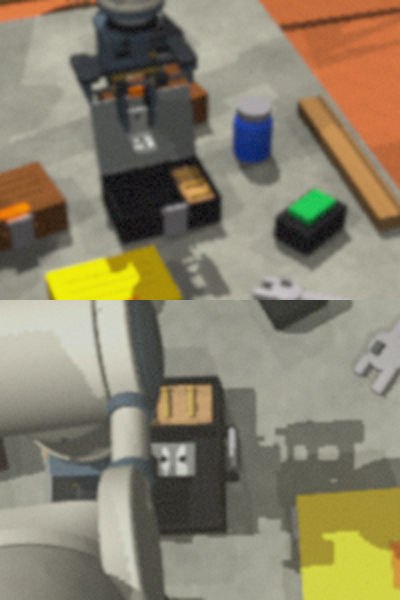

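The bracket is level above the bay, with its flat-leg end at top px (237.5, 221..237). I check that position numerically.

```bash
python3 -c "
from h import *
t=load('top2')
for p in((195,443),(195,475)): print(pt(t,140+p[0]/2,150+(p[1]-300)/2,.147))
for p in((226,530),(222,378),(160,530),(213,423),(213,385),(160,423)): print(pt(t,140+p[0]/2,150+(p[1]-300)/2,.055))
"
```

```text
[0.56355896 0.07852544 0.147     ]
[0.53045698 0.0778095  0.147     ]
[0.48697245 0.05506875 0.055     ]
[0.6573613  0.06238358 0.055     ]
[0.48709804 0.12649278 0.055     ]
[0.60606035 0.07137857 0.055     ]
[0.64932713 0.07220885 0.055     ]
[0.60607479 0.1296892  0.055     ]
```

Call:
drive_tool --motion '[{"x":0.03,"y":-0.001,"z":0.0,"yaw":0.0,"fingers":0.2},{"x":0.06,"y":-0.001,"z":0.0,"yaw":0.0,"fingers":0.2},{"x":0.085,"y":-0.001,"z":0.0,"yaw":0.0,"fingers":0.2},{"x":0.105,"y":-0.001,"z":0.0,"yaw":0.0,"fingers":0.2},{"x":0.125,"y":-0.001,"z":0.0,"yaw":0.0,"fingers":0.2},{"x":0.14,"y":-0.001,"z":0.0,"yaw":0.0,"fingers":0.2},{"x":0.15,"y":-0.001,"z":0.0,"yaw":0.0,"fingers":0.2},{"x":0.155,"y":-0.001,"z":0.0,"yaw":0.0,"fingers":0.2}]'

```text
time: 6.92
eef_pos: [0.5429, 0.1328, 0.0166]
ee_rot: [-2.905, 1.571, -2.856]
contact_force: [-0.1, -0.4, -0.3]
opening: 0.0318
```

Call:
drive_tool --motion '[{"x":0.0,"y":0.0,"z":0.0,"yaw":0.0,"fingers":0.2},{"x":0.0,"y":0.0,"z":0.0,"yaw":0.0,"fingers":0.58},{"x":0.0,"y":0.0,"z":0.0,"yaw":0.0,"fingers":0.58},{"x":0.0,"y":0.0,"z":0.0,"yaw":0.0,"fingers":0.58},{"x":0.0,"y":0.0,"z":0.0,"yaw":0.0,"fingers":0.58}]'

```text
time: 7.55
eef_pos: [0.5429, 0.133, 0.017]
ee_rot: [0.081, 1.571, 0.13]
contact_force: [0.8, -0.1, -0.0]
opening: 0.0527
```

Call:
drive_tool --motion '[{"x":-0.02,"y":0.0,"z":0.0,"yaw":0.0,"fingers":0.58},{"x":-0.05,"y":0.0,"z":0.0,"yaw":0.0,"fingers":0.58},{"x":-0.09,"y":0.0,"z":0.0,"yaw":0.0,"fingers":0.5},{"x":-0.13,"y":0.0,"z":0.0,"yaw":0.0,"fingers":0.3},{"x":-0.17,"y":0.0,"z":0.0,"yaw":0.0,"fingers":0.0},{"x":-0.2,"y":0.0,"z":0.0,"yaw":0.0,"fingers":0.0},{"x":-0.22,"y":0.0,"z":0.0,"yaw":0.0,"fingers":0.0}]'

```text
time: 8.43
eef_pos: [0.5431, 0.133, 0.2386]
ee_rot: [0.075, 1.569, 0.124]
contact_force: [0.4, 0.8, -0.4]
opening: 0.0089
```

Bracket placed and released at height 0.017, and the gripper is clear. Now I take the closed fingers over and behind the lid. Tool y is about case +y, and tool z is about case +x.

Call:
drive_tool --motion '[{"x":0.0,"y":0.04,"z":0.01,"yaw":0.0,"fingers":0.0},{"x":0.0,"y":0.08,"z":0.02,"yaw":0.0,"fingers":0.0},{"x":0.0,"y":0.12,"z":0.027,"yaw":0.0,"fingers":0.0},{"x":0.0,"y":0.13,"z":0.027,"yaw":0.0,"fingers":0.0},{"x":0.03,"y":0.13,"z":0.027,"yaw":0.0,"fingers":0.0},{"x":0.06,"y":0.13,"z":0.027,"yaw":0.0,"fingers":0.0},{"x":0.085,"y":0.13,"z":0.027,"yaw":0.0,"fingers":0.0},{"x":0.094,"y":0.13,"z":0.027,"yaw":0.0,"fingers":0.0}]'

```text
time: 9.43
eef_pos: [0.5626, 0.2632, 0.1416]
ee_rot: [-2.79, 1.568, -2.741]
contact_force: [-0.2, -0.4, -0.2]
opening: 0.0006
```

```bash
python3 -c "
from h import *
take('side','side3');take('top','top3')
go(.567,.2,.145,2.7)
a=load('side3')['color'][:,:,::-1][110:260,240:440]; b=load('top3')['color'][:,:,::-1][130:280,120:320]
cv2.imwrite('pics/c4.png',np.vstack([cv2.resize(i,(400,300),interpolation=2) for i in (a,b)]))
"
```

```text
t 9.525 tcp [0.5631 0.2636 0.1425] F [ 0.8 -1.4  0.5] open 0.0004 toolx [-0.001 -0.001 -1.   ] jaw now 2.79 j [ 0.34  0.56  1.44 -0.    1.15  0.29]
shift [-0.0025 -0.0637  0.0008] yaw 0.0016
```

View pics/c4.png

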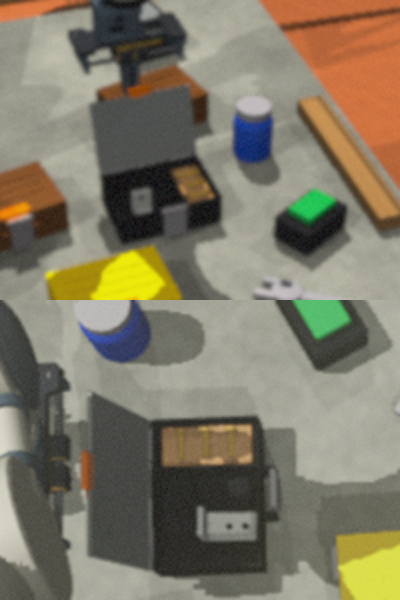

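The bracket stands in the bay and the fingers are behind the lid tab. I sweep the lid over.

Call:
drive_tool --motion '[{"x":-0.002,"y":-0.02,"z":0.004,"yaw":0.0,"fingers":0.0},{"x":-0.002,"y":-0.035,"z":0.004,"yaw":0.0,"fingers":0.0},{"x":-0.002,"y":-0.05,"z":0.004,"yaw":0.0,"fingers":0.0},{"x":-0.002,"y":-0.062,"z":0.004,"yaw":0.0,"fingers":0.0},{"x":-0.002,"y":-0.074,"z":0.004,"yaw":0.0,"fingers":0.0},{"x":-0.001,"y":-0.086,"z":0.004,"yaw":0.0,"fingers":0.0},{"x":0.002,"y":-0.097,"z":0.004,"yaw":0.0,"fingers":0.0},{"x":0.0065,"y":-0.108,"z":0.004,"yaw":0.0,"fingers":0.0}]'

```text
time: 10.52
eef_pos: [0.5727, 0.1558, 0.1361]
ee_rot: [-2.873, 1.571, -2.824]
contact_force: [0.2, 1.2, -0.6]
opening: 0.0003
```

Call:
drive_tool --motion '[{"x":0.006,"y":-0.01,"z":0.0,"yaw":0.0,"fingers":0.0},{"x":0.013,"y":-0.019,"z":0.0,"yaw":0.0,"fingers":0.0},{"x":0.022,"y":-0.028,"z":0.0,"yaw":0.0,"fingers":0.0},{"x":0.031,"y":-0.035,"z":0.0,"yaw":0.0,"fingers":0.0}]'

```text
time: 11.02
eef_pos: [0.5745, 0.1209, 0.1047]
ee_rot: [-2.748, 1.571, -2.699]
contact_force: [-0.3, 1.7, 0.3]
opening: 0.0004
```

```bash
python3 -c "
from h import *
take('side','side4')
go(.567,.12,.145,2.7)
a=load('side4')['color'][:,:,::-1][110:260,240:440]
cv2.imwrite('pics/c5.png',cv2.resize(a,(600,450),interpolation=2))
"
```

```text
t 11.075 tcp [0.5739 0.1202 0.1036] F [-1.3 -1.6 -1.8] open 0.0003 toolx [-0.002 -0.    -1.   ] jaw now 2.79 j [ 0.1   0.57  1.56 -0.    1.01  0.06]
shift [-0.0414  0.0001 -0.007 ] yaw 0.0015
```

View pics/c5.png

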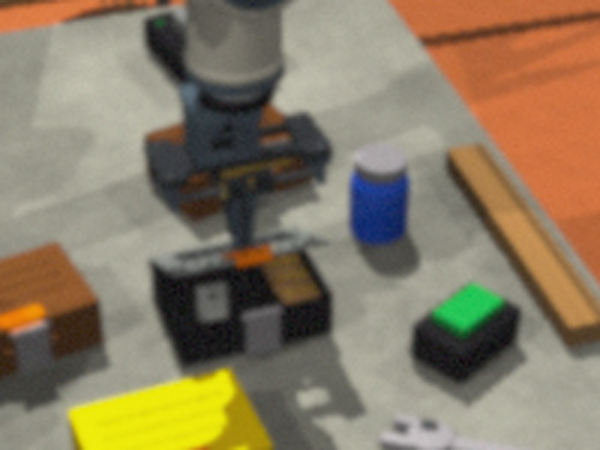

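The lid follows at about 30°. I continue down to the catch.

Call:
drive_tool --motion '[{"x":0.007,"y":-0.004,"z":-0.001,"yaw":0.0,"fingers":0.0},{"x":0.014,"y":-0.008,"z":-0.002,"yaw":0.0,"fingers":0.0},{"x":0.021,"y":-0.011,"z":-0.002,"yaw":0.0,"fingers":0.0},{"x":0.027,"y":-0.013,"z":-0.002,"yaw":0.0,"fingers":0.0},{"x":0.032,"y":-0.014,"z":-0.002,"yaw":0.0,"fingers":0.0}]'

```text
time: 11.7
eef_pos: [0.5731, 0.1073, 0.073]
ee_rot: [-2.919, 1.571, -2.87]
contact_force: [-0.7, -0.9, 1.0]
opening: 0.0005
```

Call:
drive_tool --motion '[{"x":-0.02,"y":0.0,"z":0.0,"yaw":0.0,"fingers":0.0},{"x":-0.03,"y":-0.015,"z":0.0,"yaw":0.0,"fingers":0.0},{"x":-0.03,"y":-0.034,"z":0.0,"yaw":0.0,"fingers":0.0},{"x":-0.02,"y":-0.034,"z":0.0,"yaw":0.0,"fingers":0.0},{"x":-0.01,"y":-0.034,"z":0.0,"yaw":0.0,"fingers":0.0},{"x":-0.003,"y":-0.034,"z":0.0,"yaw":0.0,"fingers":0.0},{"x":-0.002,"y":-0.034,"z":0.0,"yaw":0.0,"fingers":0.0}]'

```text
time: 12.58
eef_pos: [0.5743, 0.0736, 0.0746]
ee_rot: [-2.99, 1.569, -2.941]
contact_force: [-2.2, -1.9, 5.6]
opening: 0.0005
```

Call:
drive_tool --motion '[{"x":0.002,"y":0.0,"z":0.0,"yaw":0.0,"fingers":0.0},{"x":0.004,"y":0.0,"z":0.0,"yaw":0.0,"fingers":0.0},{"x":0.006,"y":0.0,"z":0.0,"yaw":0.0,"fingers":0.0}]'

```text
time: 12.95
eef_pos: [0.5745, 0.0731, 0.0697]
ee_rot: [-1.96, 1.57, -1.91]
contact_force: [-3.9, -7.7, 12.5]
opening: 0.0009
```

Call:
drive_tool --motion '[{"x":0.002,"y":0.0,"z":0.0,"yaw":0.0,"fingers":0.0},{"x":0.004,"y":0.0,"z":0.0,"yaw":0.0,"fingers":0.0},{"x":0.006,"y":0.0,"z":0.0,"yaw":0.0,"fingers":0.0},{"x":0.006,"y":0.0,"z":0.0,"yaw":0.0,"fingers":0.0}]'

```text
time: 13.45
eef_pos: [0.5748, 0.0737, 0.0639]
ee_rot: [0.544, 1.571, 0.593]
contact_force: [-3.7, -1.0, 15.3]
opening: 0.0004
```

Call:
drive_tool --motion '[{"x":0.001,"y":0.0,"z":0.0,"yaw":0.0,"fingers":0.0},{"x":0.002,"y":0.0,"z":0.0,"yaw":0.0,"fingers":0.0},{"x":0.002,"y":0.0,"z":0.0,"yaw":0.0,"fingers":0.0},{"x":0.002,"y":0.0,"z":0.0,"yaw":0.0,"fingers":0.0}]'

```text
time: 13.95
eef_pos: [0.575, 0.0737, 0.0632]
ee_rot: [0.021, 1.569, 0.07]
contact_force: [-10.8, -1.5, 41.3]
opening: 0.0007
```

Force rises to 41 N with no further travel, at the shut height of 64 mm, so the lid is at its stop. I retreat and check.

Call:
drive_tool --motion '[{"x":-0.005,"y":0.0,"z":0.0,"yaw":0.0,"fingers":0.0},{"x":-0.04,"y":0.0,"z":0.0,"yaw":0.0,"fingers":0.0},{"x":-0.09,"y":0.0,"z":0.0,"yaw":0.0,"fingers":0.0},{"x":-0.14,"y":0.03,"z":-0.03,"yaw":0.0,"fingers":0.0},{"x":-0.16,"y":0.07,"z":-0.07,"yaw":0.0,"fingers":0.0},{"x":-0.16,"y":0.12,"z":-0.1,"yaw":0.0,"fingers":0.0},{"x":-0.16,"y":0.17,"z":-0.12,"yaw":0.0,"fingers":0.0},{"x":-0.16,"y":0.2,"z":-0.12,"yaw":0.0,"fingers":0.0}]'

```text
time: 14.95
eef_pos: [0.4433, 0.2694, 0.2214]
ee_rot: [2.757, 1.57, 2.808]
contact_force: [-0.5, -1.4, -0.7]
opening: 0.0
```

```bash
python3 -c "
from h import *
s=take('side','side5');t=take('top','top5')
go(.567,.12,.145,2.7)
a=s['color'][:,:,::-1][150:250,270:370]; b=t['color'][:,:,::-1][180:280,180:280]
cv2.imwrite('pics/c6.png',np.hstack([cv2.resize(i,(400,400),interpolation=2) for i in (a,b)]))
c,sn=np.cos(.047),np.sin(.047)
W=lambda x,y,z:(.571+c*x-sn*y,.1195+sn*x+c*y,z)
for n,x0,y0,i in(('side',270,150,s),('top',180,180,t)):
  for th in(0,.095):
    q=[W(X,.06-r*np.cos(th),.055+r*np.sin(th)+.006) for X,r in((-.085,.121),(.085,.121),(0,.134))]
    print(n,th,[((proj(i,p)-[x0,y0])*4).round(0).tolist() for p in q])
"
```

```text
t 15.05 tcp [0.4445 0.2701 0.2212] F [-0.1  0.8  0.1] open 0.0008 toolx [ 0.     0.001 -1.   ] jaw now 2.98 j [0.43 0.34 1.59 0.   1.21 0.38]
shift [ 0.0761 -0.1563  0.1145] yaw 0.0049
side 0 [[117.0, 276.0], [322.0, 229.0], [226.0, 262.0]]
side 0.095 [[116.0, 264.0], [322.0, 218.0], [226.0, 249.0]]
top 0 [[292.0, 335.0], [283.0, 31.0], [311.0, 180.0]]
top 0.095 [[289.0, 332.0], [279.0, 25.0], [308.0, 175.0]]
```

View pics/c6.png

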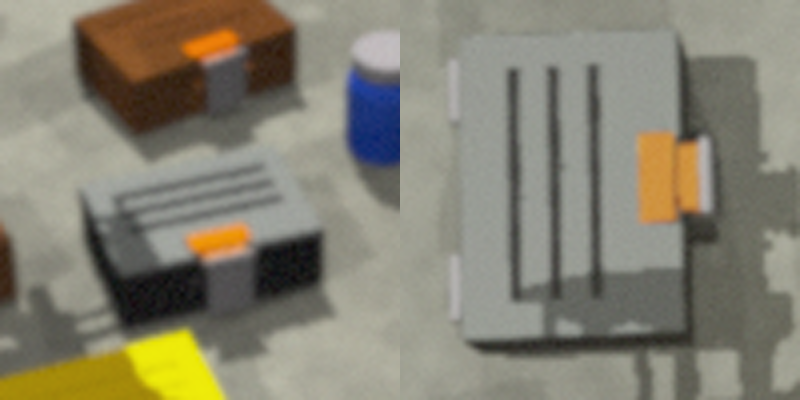

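The lid's front corners are at crop px (122,273) and (322,230). That matches the shut prediction (117,276)/(322,229) and not the resting-on-catch one (y 264/218). The catch covers the tab end, as on the shut look-alikes.

```bash
python3 -c "
from workcell import sign_off
print(sign_off())"
```

```text
the job is handed in; nothing more can be done
None
```

The bracket is packed in the case's empty bay and the lid is shut with the catch over its tab. I handed the job in at about 15 s of the 56 s allowed; no verdict was reported.

- **Bracket:** I gripped it by the upright leg (opening read 31.9 mm against the 32 mm width) and set it down in the empty bay. A picture before closing showed it standing there, clear of the walls.
- **Lid:** I swept it over from behind with the closed fingers, lowered it onto the catch and pressed the orange pad. The pad stopped at 63 to 64 mm height, against 64 mm expected when shut. The last part of the press reached 41 N on the fingertips with almost no further travel. The 40 N limit is for the arm and gripper body, and the wrist limit is 120 N.
- **Last pictures, after backing off:** the lid's front edge matched fully shut, not resting on the catch (0.095 rad), and the catch was over the tab. The arm was well clear, with about zero contact force.
- **Other things on the bench:** I saw nothing moved in the pictures I viewed, but I did not measure their positions at the end.

No check failed. Estimates of the case's position and heading differed by up to 4 mm and 2°, within the clearances.

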